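# Push the bench air pipe home in its push-fit fitting and shut the air box

## Robot

A 7-joint arm with a two-finger parallel gripper is mounted at the origin on the work surface. World frame = base frame: x ahead of the robot, y to its left, z up, the work surface at z = 0. Lengths are in m, angles in rad, forces in N, time in s.
With the tool pointing down it reaches from about 0.425 to 0.875 m from the base axis. Payload 9.9 kg.
Tool frame: the origin (TCP) lies on the front face of the gripper's body, between the roots of the fingers; the fingertips stand 73 mm ahead of it and the grasp point (between the pads) lies 54 mm ahead of it; z points along the fingers, y is the direction in which the jaws open and shut (so a half turn about z gives the same grasp; the last joint's range is limited). The gripper opens to 85 mm and grips with 20 to 120 N. Pads are 22 mm wide; open, the fingers measure 114 mm over their backs; the gripper's body (76 mm by 85 mm) begins 54 mm behind the grasp point. The pads swing forward as they close: fully open they stand 13 mm farther back than shut.
Start: joints at [-1.364, 0.576, 0.025, 1.437, -0.015, 1.129, -0.057], TCP at [0.194, 0.647, 0.304] pointing down, gripper open.
Joint ranges: [-2.76, 2.76], [-0.34, 2.15], [-1.52, 1.57], [0.19, 2.46], [-1.09, 4.23], [0.17, 1.99], [-2.82, 2.82]. Speed limits (rad/s): [2.22, 2.22, 3.01, 3.01, 3.14, 3.14, 3.14].

## Interface

Orientations are given as a 3x3 rotation matrix whose columns are the frame's x, y, z axes.
In Python, from rig import readout, optics, close_job gives the robot as it stands.
- The arm moves only by the shell command python3 -m pendant 'ROWS' [FORCE]. ROWS is JSON, a list that holds one entry, the list of rows, each a list of 7 numbers: the shift along the tool's x, y, z as a fraction of full scale, then the turn, a rotation vector about the tool's x, y, z as a fraction of full scale, then the opening, from 0 (shut) to 1 (fully open). A call has 1 to 8 rows; each row is the pose to reach, as a shift and turn from the pose commanded when the call began, along the tool's axes at that moment; what a row does not reach only later rows make up. Full scale, the value 1, is 0.25 m for a shift and pi/2 rad for a turn. A row lasts 1/10 s, in which the tool goes at most 50 mm and 8.59 degrees, less where a joint would pass 70% of its speed; a pose out of reach is approached as far as the arm can. A call with a number of a shift or a turn outside -1 to 1 is refused whole. A call with a gripper value outside its range is refused whole. The fingers move at their own pace and stop on an object; FORCE is the grip in N (left out, the last holds). Time passes only in rows, so rows that repeat a pose let the fingers close. It gives the time, the measured TCP pose, the force and the opening at its end, in the units of the state.
- readout.sense(): the state, without advancing time (a new reading comes with each control period).
- optics.read_camera(name): name is "scene" or "top" or "wrist"; returns (picture, depth): 420x560x3 uint8, red, green, blue; 420x560 float32, m along the optical axis (not along the pixel's ray), 0 where there is no reading.
- optics.camera_info(name): a dict with "K" (3x3 intrinsics, pixels), "k1" (the pictures are not rectified: a ray, as slopes to the right and down, at radius r is drawn at 1 + k1 r^2 times it, then the intrinsics apply), "T" (4x4, takes a point from camera to world coordinates). Camera axes: x right, y up, looking along -z (the intrinsics and any distortion apply to the point x, -y, -z); pixel columns grow to the right and rows downward; lengths in m; the calibration is good to about 2 mm. A picture is of the moment at which its call begins: read the wrist's pose just before it. camera_info takes no time and is no camera call; for the wrist camera it gives the pose at the moment of the call.
- close_job(): hands the job in, once; it reports no verdict.
The state is a dict: "t": time; "joints": joint angles; "joint_velocities": joint speeds; "joint_efforts": joint torques, N m; "position": TCP position; "tcp_rot": TCP orientation; "force": force on the tool from outside, world axes, zero at the start; "ft_torque": the same for the moment, N m; "finger_gap": finger opening in m.
Only numpy, scipy, OpenCV 4.12 (cv2) and the standard library are available. Lean on these libraries where they do the work, as an engineer would, in place of code of your own. Each camera call takes 0.05 s, during which the arm holds its last target.

## Task

The bench air pipe has only been started in its push-fit fitting inside the open air box. Push the pipe fully home by its outlet end until it bottoms and the grab ring locks it, then push the box's cover down until its latch snaps shut. Leave the other things on the bench where they are.

Things in the scene. Friction and masses are not known exactly. Their poses are not given: they have to be found in the camera images.
- air_box: light-grey sheet-steel box fixed to the bench, 160 (x) x 200 (y) x 90 mm; origin: centre of its underside, z up; turned up to 0.25 rad. The cover hinges on its -y wall's top edge; the pipe enters its +y wall, axis at x = 0, 50 mm up. From that wall a 41 mm wide strut runs out to y = 300 mm with two open black clips (y = 150, 262; 46 mm wide, 64 mm high) in which the pipe slides
- pipe_seat (a point): bottom of the push-fit fitting, on the pipe's axis, where the pipe's nose stops: (0, 0, 50) mm of the box, axes as the box's. The fitting's mouth (grey release collar) is 51 mm out along +y. Sliding the pipe takes about 1 N; the grab ring resists from 18 mm short of home, up to 10 to 16 N, and lets go at the snap about 2 mm short; then the pipe stops dead. Locked, it comes back 2 mm at most
- air_pipe: straight rigid aluminium pipe lying level in the clips along the box's y, 25 mm diameter, 320 mm long, about 0.14 kg. Origin: centre of its nose (inner end); +y runs along it to the outer end. A locking groove lies 12 to 20 mm behind the nose; a thin black insertion line 53 mm behind the nose reaches the release collar when home. Starts 28 to 62 mm short of home
- pipe_end (a point): centre of the flat outer face of the pipe's steel outlet (knurled cylinder 34 mm diameter, 38 mm long), at (0, 320, 0) mm of the pipe, 50 mm above the bench: the face to push on, towards the box's -y
- grab_a (a joint): radial lift (m) of one of the two sprung grab-ring teeth in the fitting: about 0 with no pipe or locked in the groove, 0.002 to 0.0025 while riding on the pipe
- box_hinge (a point): middle of the cover's hinge line, which runs along the box's x, at (0, -100, 90) mm of the box
- cover (a joint): opening angle (rad) of the flat cover: 0 shut (level), 1.57 upright; starts 1.15 to 1.45. Plate 164 mm (x) x 204 mm from hinge to free edge, 3 mm thick. The hinge is stiff: the cover stays where it is left; 1 to 6 N at its free edge moves it. From about 0.05 rad down the latch resists, 7 to 12 N at the edge; it snaps in at about 0.02 rad, leaving 0.01 rad of play
- cover_edge (a point): point on the outside (upper) face of the cover, mid-width, 190 mm from the hinge line, right over the latch: the place to press; its z axis is the outward normal of the cover, its y axis points away from the hinge
- tongue (a joint): how far (m) the sloped sprung latch tongue under the cover's free edge is pushed in: 0 out (open, or latched under the flange), about 0.005 while riding over the flange
- oil_can: bystander: upright blue spray can with a black cap, 53 mm in diameter, 160 mm high; origin at the centre of its underside
- spanner: bystander: steel spanner lying flat; origin under its middle
- blade_blank: bystander: flat steel knife blank, about 240 mm long, 4 mm thick; origin under its middle
- spare_coupling: bystander: black plastic coupling sleeve standing on end, 42 mm in diameter, 50 mm high; origin at the centre of its underside

How it is judged:
On the way, in this order (a step that is already met when the one before it is completed fails the run):
1. the pipe is fully home in the fitting and locked by the grab ring (distance between air_pipe and pipe_seat below 0.004 m and value of joint grab_a below 0.0012 m), for 0.2 s.
2. the cover is shut and its latch tongue has snapped out under the flange (value of joint cover below 0.018 rad and value of joint tongue below 0.0015 m), for 0.2 s.
At the end, for the whole second after the job is handed in: The pipe's nose is within 4 mm of its seat with the grab ring's teeth in its groove, at rest; the cover is shut within 0.018 rad with the latch tongue out under the flange (pushed in less than 1.5 mm); each bystander is within 40 mm of where it was (all of step 1 and all of step 2 and linear speed of air_pipe below 0.01 m/s and distance of each of oil_can, spanner, blade_blank, spare_coupling from where it was at the start of the episode below 0.04 m); the robot touches nothing.
It fails at once if a bystander is moved by more than 40 mm or the oil can is tipped (distance of any of oil_can, spanner, blade_blank, spare_coupling from where it was at the start of the episode above 0.04 m or angle between oil_can's own z axis and vertical above 0.5 rad).
It also fails if it takes over 53 s, if anything falls off the work surface, if the arm or the gripper's body presses on something with over 40 N, if the wrist force passes 120 N, or if a joint passes its speed limit or range.

## Working session

There is one attempt and no reset: what is moved stays moved. The work goes in short steps, Python scripts to look and compute and a shell command to move; the robot and the scene stay as the last step left them, time stands still between calls to the robot, and variables do not carry over. Pictures are saved under pics/ and viewed, and the job is handed in when it is done.

```bash
ls; mkdir -p pics
python3 - <<'E'
from rig import readout, optics
import cv2,numpy as np
s=readout.sense();print(s)
for n in ["scene","top"]:
    i=optics.camera_info(n);p,d=optics.read_camera(n)
    print(n,i)
    cv2.imwrite(f"pics/{n}0.png",p[:,:,::-1]);np.save(f"pics/{n}0.npy",d)
E
```

```text
pics
{'t': 0.0, 'joints': array([-1.3638231 ,  0.57653091,  0.02482017,  1.43792029, -0.01499729,
        1.12901015, -0.05653619]), 'joint_velocities': array([ 0.00070794, -0.00152094,  0.00064721, -0.00166345,  0.00084029,
        0.00150603,  0.00123813]), 'joint_efforts': array([ 1.05797230e-04, -7.65745354e+01,  2.25073166e+00, -2.85976571e+01,
        1.53832266e-02,  1.25503319e-02, -1.10691556e-05]), 'position': array([0.19339712, 0.6463444 , 0.3030385 ]), 'tcp_rot': array([[-9.58027934e-01,  2.86674573e-01, -4.07962750e-04],
       [ 2.86674853e-01,  9.58026543e-01, -1.63438484e-03],
       [-7.76974336e-05, -1.68273900e-03, -9.99998581e-01]]), 'force': array([-0.40473589, -0.80995057,  0.16537006]), 'ft_torque': array([-0.0081297 , -0.01050623, -0.03454279]), 'finger_gap': 0.08538397390648958}
scene {'K': array([[397.4688156 ,   0.        , 282.29372619],
       [  0.        , 397.4688156 , 207.41250906],
       [  0.        ,   0.        ,   1.        ]]), 'k1': 0.026363645059123697, 'T': array([[-0.65659039, -0.53322232,  0.53344449,  0.92011523],
       [ 0.75417887, -0.47367067,  0.45480801,  0.28831053],
       [ 0.01016322,  0.70093513,  0.71315261,  0.55846321],
       [ 0.        ,  0.        ,  0.        ,  1.        ]])}
top {'K': array([[401.19700723,   0.        , 277.21564712],
       [  0.        , 401.19700723, 209.36871647],
       [  0.        ,   0.        ,   1.        ]]), 'k1': -0.05726047310056685, 'T': array([[-0.09487767,  0.97308944, -0.2099885 ,  0.39226122],
       [-0.99547253, -0.09153032,  0.02562485, -0.00922015],
       [ 0.00571496,  0.21146901,  0.97736799,  0.93771589],
       [ 0.        ,  0.        ,  0.        ,  1.        ]])}
```

View pics/scene0.png

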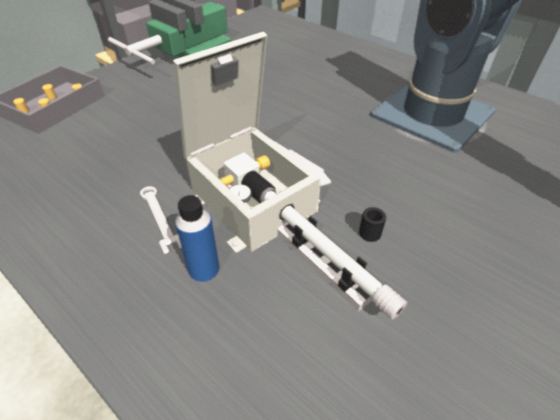

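View pics/top0.png

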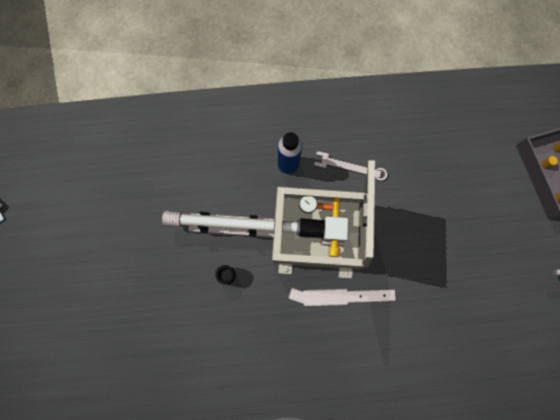

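The box is at top-camera px (320,228), with the pipe running left to its outlet at (172,218). The cover stands upright at x≈370, the can is at (290,155), the spanner at (350,167), the coupling at (226,275) and the blank at (340,297).

```bash
cat > h.py <<'E'
import numpy as np,cv2
from rig import readout, optics
def cloud(n,d,i=None):
    i=i or optics.camera_info(n)
    v,u=np.mgrid[0:420,0:560]
    K=i['K'];pts=np.stack([u,v],-1).reshape(-1,1,2).astype(float)
    n_=cv2.undistortPoints(pts,K,np.array([i['k1'],0,0,0,0.])).reshape(420,560,2)
    P=np.stack([n_[...,0]*d,-n_[...,1]*d,-d],-1)
    W=P@i['T'][:3,:3].T+i['T'][:3,3]
    W[d==0]=np.nan
    return W
E
python3 - <<'E'
from h import *
W=cloud("top",np.load("pics/top0.npy"))
S=cloud("scene",np.load("pics/scene0.npy"))
np.set_printoptions(precision=4,suppress=True)
# rim: z in .083-.095 in region
for nm,C in (("top",W),("scene",S)):
    m=(abs(C[...,2]-.09)<.006)
    R=C[m]; R=R[(R[:,0]>.3)&(R[:,0]<.7)&(abs(R[:,1])<.4)]
    print(nm,len(R)); 
    if len(R)>10: print(cv2.minAreaRect(R[:,:2].astype(np.float32)*1000), R.min(0),R.max(0))
for (u,v) in [(172,218),(165,218),(180,218),(230,222),(260,224),(320,190),(277,230),(290,140),(226,275),(372,210),(371,170),(340,297),(350,167),(100,300)]:
    print('top',u,v,W[v,u])
for (u,v) in [(395,303),(388,292),(330,240),(225,100),(190,70),(260,45),(195,240),(372,215)]:
    print('sc',u,v,S[v,u])
E
```

```text
top 1637
((569.8397216796875, -127.19851684570312), (197.6907501220703, 247.1879119873047), 81.05767059326172) [ 0.4331 -0.2295  0.084 ] [ 0.6997 -0.0125  0.0959]
scene 2248
((565.4775390625, -124.97565460205078), (206.5697479248047, 236.64759826660156), 80.31078338623047) [ 0.4326 -0.234   0.084 ] [ 0.6994 -0.009   0.096 ]
top 172 218 [0.5819 0.2022 0.066 ]
top 165 218 [0.5836 0.218  0.0651]
top 180 218 [0.581  0.1851 0.0627]
top 230 222 [0.5617 0.0748 0.062 ]
top 260 224 [0.5513 0.009  0.06  ]
top 320 190 [ 0.6087 -0.1287  0.0904]
top 277 230 [ 0.5298 -0.0267  0.0884]
top 290 140 [ 0.7027 -0.0698  0.1602]
top 226 275 [0.45   0.0986 0.0025]
top 372 210 [ 0.5158 -0.1829  0.2892]
top 371 170 [ 0.5846 -0.1912  0.2897]
top 340 297 [ 0.3754 -0.1576  0.0006]
top 350 167 [ 0.6797 -0.2195  0.0105]
top 100 300 [ 0.4191  0.3935 -0.0004]
sc 395 303 [0.5895 0.2166 0.0673]
sc 388 292 [0.5818 0.2005 0.0695]
sc 330 240 [0.5521 0.0776 0.0604]
sc 225 100 [ 0.5089 -0.1992  0.1875]
sc 190 70 [ 0.574  -0.1968  0.268 ]
sc 260 45 [ 0.4426 -0.1731  0.2717]
sc 195 240 [ 0.7191 -0.0498  0.1091]
sc 372 215 [0.4363 0.0895 0.0365]
```

Run:
```python
import cv2
a=cv2.imread("pics/top0.png")[120:320,150:430]
cv2.imwrite("pics/top0z.png",cv2.resize(a,None,fx=2.8,fy=2.8,interpolation=cv2.INTER_CUBIC))
```

```text
(no output)
```

View pics/top0z.png

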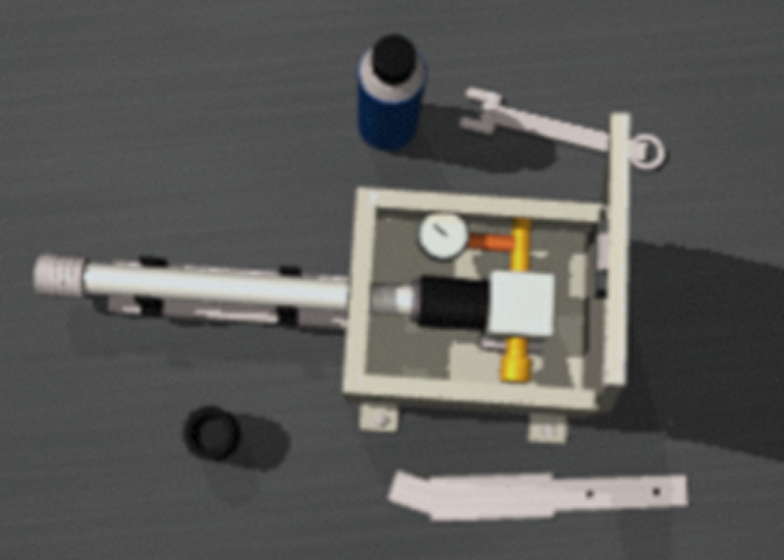

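Run:
```python
from h import *
np.set_printoptions(precision=4,suppress=True)
W=cloud("top",np.load("pics/top0.npy"));S=cloud("scene",np.load("pics/scene0.npy"))
for nm,C in (("top",W),("scene",S)):
    m=(abs(C[...,2]-.09)<.004)&(C[...,0]<.64)&(C[...,1]>-.25)&(C[...,1]<.0)&(C[...,0]>.4)
    R=C[m]; r=cv2.minAreaRect(R[:,:2].astype(np.float32)*1000);print(nm,r)
    # pipe top
    P=C[(C[...,2]>.05)&(C[...,2]<.08)&(C[...,1]>.01)&(C[...,1]<.17)&(C[...,0]>.5)&(C[...,0]<.62)]
    # axis: fit circle r=12.5 around axis z=.05
    from scipy.optimize import least_squares
    f=lambda p:np.hypot(P[:,0]-p[0]-p[1]*P[:,1],(P[:,2]-p[2]))-.0125
    q=least_squares(f,[.55,.17,.05],loss='soft_l1',f_scale=.001);print(q.x,np.std(q.fun))
    p0=np.array([q.x[0],0]);e=np.array([q.x[1],1]);e/=np.linalg.norm(e)
    yaw=-np.arctan2(e[0],e[1]);print('yaw',yaw,e)
    c=np.array([e[1],-e[0]]) # box x
    D=C[...,:2]-p0;al=D@e;ac=D@c
    kn=(abs(ac)<.02)&(C[...,2]>.05)&(C[...,2]<.075)&(al>.15)&(al<.3)
    print('end along',np.sort(al[kn])[-10:])
    # rim extents along box axes
    A=R[:,:2]-p0;u=A@c;w=A@e
    print('rim x',np.percentile(u,[0,1,2,98,99,100]),'y',np.percentile(w,[0,1,2,98,99,100]))
    wl=w[(abs(u)<.07)&(w>-.05)]; print('+y wall',np.percentile(wl,[1,50,99]))
    cov=C[(C[...,2]>.1)&(C[...,2]<.32)&(C[...,1]<-.13)&(C[...,1]>-.32)&(C[...,0]<.66)&(C[...,0]>.38)]
    A=cov[:,:2]-p0;u=A@c;w=A@e
    print('cover',np.percentile(u,[1,50,99]),np.percentile(w,[1,50,99]),cov[:,2].max())
    k=np.polyfit(w,cov[:,2],1);k2=np.polyfit(cov[:,2],w,1);print('cover fit',k2,np.arctan2(1,k2[0]))
```

```text
top ((529.48046875, -121.01447296142578), (197.13174438476562, 164.15615844726562), 80.62061309814453)
[0.5509 0.1617 0.05  ] 0.002757422794355591
yaw -0.16027869672357187 [0.1596 0.9872]
end along [0.2266 0.2267 0.2267 0.2268 0.2269 0.2271 0.2273 0.2274 0.2277 0.2279]
rim x [-0.0842 -0.0805 -0.0802  0.0783  0.0788  0.0799] y [-0.2214 -0.2194 -0.2188 -0.0251 -0.0247 -0.0241]
+y wall [-0.0468 -0.0322 -0.0244]
cover [-0.084  -0.0056  0.0803] [-0.2118 -0.1824 -0.1755] 0.2928416953257965
cover fit [ 0.1595 -0.2274] 1.4126542939985762
scene ((529.2379150390625, -120.99456787109375), (202.3173828125, 164.42356872558594), 80.48523712158203)
[0.5483 0.1657 0.052 ] 0.0028627389360655823
yaw -0.16425123768267252 [0.1635 0.9865]
end along [0.2277 0.2277 0.2277 0.2277 0.2278 0.2278 0.2278 0.228  0.228  0.2281]
rim x [-0.0814 -0.0799 -0.0789  0.0799  0.0803  0.083 ] y [-0.2237 -0.2216 -0.2209 -0.0226 -0.0222 -0.0212]
+y wall [-0.0465 -0.0293 -0.022 ]
cover [-0.0815  0.0082  0.0833] [-0.2194 -0.1982 -0.1759] 0.29349296104940054
cover fit [ 0.2008 -0.2401] 1.3725944967741281
```

```bash
cat >> h.py <<'E'
from scipy.spatial.transform import Rotation as Rn
e=np.array([.1633,.9866,0]);c=np.array([.9866,-.1633,0]);B=np.array([.5293,-.1215,0])
Rt=np.stack([e,np.cross([0,0,-1],e),[0,0,-1]],1)
def bp(x,y,z): return B+c*x+e*y+np.array([0,0,z])
def to(p,R=Rt):
    s=readout.sense();A=s['tcp_rot']
    print('shift',np.round(A.T@(np.array(p)-s['position'])/.25,4),'turn',np.round(Rn.from_matrix(A.T@R).as_rotvec()/(np.pi/2),4))
def st():
    s=readout.sense();d=s['position']-B
    print('t',round(s['t'],2),'box',np.round([d@c,d@e,d[2]],4),'F box',np.round([s['force']@c,s['force']@e,s['force'][2]],2),'q',np.round(s['joints'],2))
E
python3 -c "
from h import *
st();print(bp(0,.406,.2));to(bp(0,.406,.2))"
```

```text
t 0.1 box [-0.4568  0.7027  0.3031] F box [-0.14 -0.29  0.19] q [-1.36  0.58  0.02  1.44 -0.01  1.13 -0.06]
[0.5955998 0.2790596 0.2      ]
shift [-1.9623 -0.9458  0.4141] turn [-7.000e-04  7.000e-04  9.193e-01]
```

```bash
python3 -m pendant '[[[-0.2,-0.1,0.03,0,0,0.06,0],[-0.4,-0.2,0.06,0,0,0.14,0],[-0.6,-0.3,0.1,0,0,0.22,0],[-0.75,-0.38,0.13,0,0,0.3,0],[-0.9,-0.45,0.17,0,0,0.38,0],[-0.98,-0.47,0.2,0,0,0.46,0],[-0.98,-0.47,0.2,0,0,0.5,0],[-0.98,-0.47,0.2,0,0,0.5,0]]]' 40; python3 -c "
from h import *
st();to(bp(0,.406,.2))"
```

```text
t: 0.9
position: [0.3951, 0.463, 0.2533]
tcp_rot: [[-0.472, 0.881, -0.0], [0.881, 0.472, -0.001], [-0.001, -0.001, -1.0]]
force: [-1.0, 0.3, 0.2]
finger_gap: -0.0001
t 0.9 box [-0.2279  0.5548  0.2533] F box [-1.03  0.17  0.2 ] q [-1.09  0.54  0.24  1.69 -0.15  0.93 -0.3 ]
shift [-1.0273  0.3595  0.2137] turn [-4.000e-04  7.000e-04  4.176e-01]
```

```bash
python3 -m pendant '[[[-0.2,0.07,0.04,0,0,0.08,0],[-0.4,0.14,0.08,0,0,0.16,0],[-0.6,0.21,0.12,0,0,0.24,0],[-0.75,0.28,0.16,0,0,0.32,0],[-0.9,0.33,0.2,0,0,0.4,0],[-1,0.36,0.21,0,0,0.418,0],[-1,0.36,0.21,0,0,0.418,0],[-1,0.36,0.21,0,0,0.418,0]]]'
python3 - <<'E'
from h import *
st();to(bp(0,.406,.2))
i=optics.camera_info("wrist");p,d=optics.read_camera("wrist");cv2.imwrite("pics/w1.png",p[:,:,::-1]);np.save("pics/w1.npy",d)
p,d=optics.read_camera("top");cv2.imwrite("pics/t1.png",p[:,:,::-1])
st()
E
```

```text
t: 1.7
position: [0.5921, 0.2871, 0.201]
tcp_rot: [[0.159, 0.987, -0.001], [0.987, -0.159, 0.0], [0.0, -0.001, -1.0]]
force: [-0.2, 1.1, -1.0]
finger_gap: -0.0
t 1.7 box [-0.0048  0.4134  0.201 ] F box [-0.34  1.04 -1.03] q [-0.75  0.68  0.39  1.62 -0.31  0.91 -0.41]
shift [-0.0297  0.0189  0.0041] turn [-0.0006 -0.0001  0.0027]
t 1.8 box [-0.0057  0.4146  0.2014] F box [0.19 0.41 0.07] q [-0.75  0.68  0.39  1.62 -0.31  0.91 -0.41]
```

View pics/w1.png

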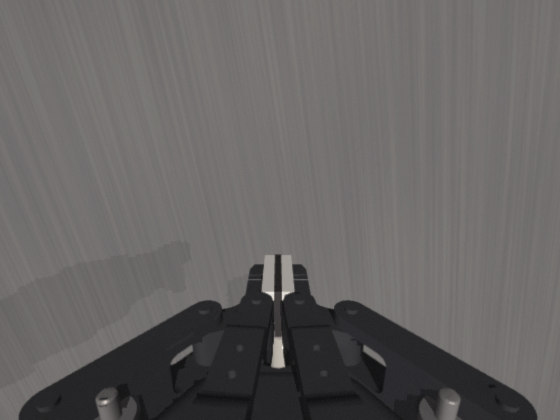

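View pics/t1.png

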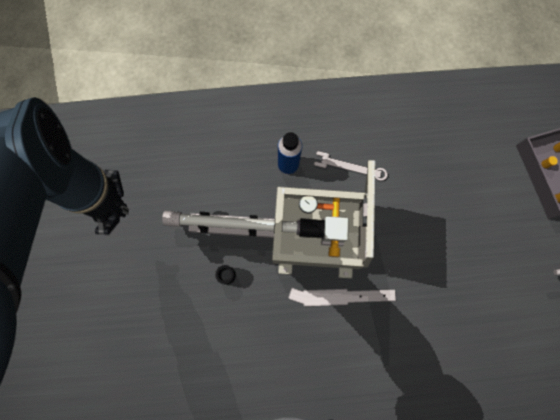

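```bash
python3 -m pendant '[[[0,0.01,0.15,0,0,0,0],[0,0.022,0.3,0,0,0,0],[-0.04,0.022,0.392,0,0,0,0],[-0.06,0.022,0.392,0,0,0,0],[-0.08,0.022,0.392,0,0,0,0],[-0.08,0.022,0.392,0,0,0,0]]]'
python3 - <<'E'
from h import *
st()
p,d=optics.read_camera("scene");cv2.imwrite("pics/s2.png",cv2.resize(p[180:380,230:510,::-1],None,fx=2.8,fy=2.8))
st();to(bp(0,.36,.103))
E
```

```text
t: 2.4
position: [0.5953, 0.266, 0.1053]
tcp_rot: [[0.161, 0.987, 0.002], [0.987, -0.161, 0.001], [0.001, 0.002, -1.0]]
force: [0.9, 0.0, 0.3]
finger_gap: -0.0003
t 2.4 box [0.0018 0.393  0.1053] F box [0.86 0.17 0.27] q [-0.69  0.78  0.33  1.71 -0.36  0.71 -0.33]
t 2.45 box [0.0019 0.3935 0.1054] F box [-0.4   0.14 -0.49] q [-0.69  0.78  0.33  1.71 -0.36  0.71 -0.33]
shift [-0.1339 -0.0078  0.0092] turn [ 0.0015 -0.0012  0.0015]
```

View pics/s2.png

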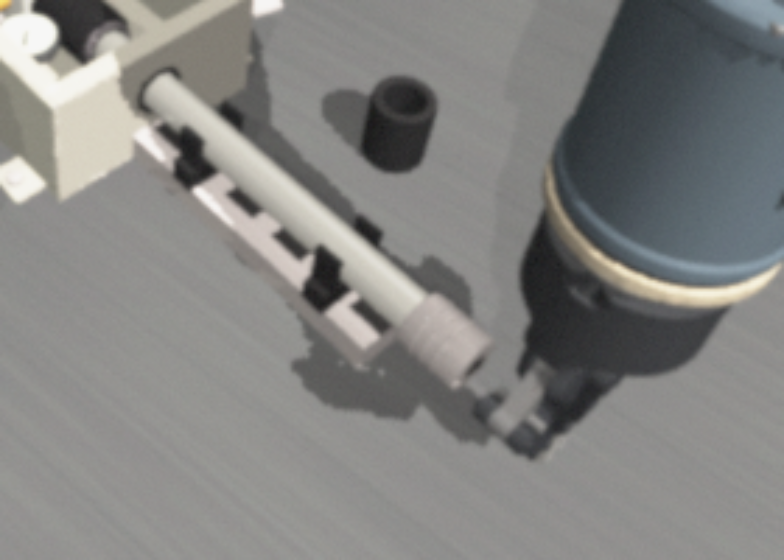

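The closed fingers stand in line just past the outlet face. I'll push in small steps.

```bash
python3 -m pendant '[[[-0.03,-0.008,0,0,0,0,0],[-0.06,-0.008,0,0,0,0,0],[-0.09,-0.008,0,0,0,0,0],[-0.12,-0.008,0,0,0,0,0],[-0.14,-0.008,0,0,0,0,0],[-0.15,-0.008,0,0,0,0,0]]]'; python3 -c "
from h import *
st()"
```

```text
t: 3.05
position: [0.5868, 0.2287, 0.1036]
tcp_rot: [[0.162, 0.987, 0.0], [0.987, -0.162, 0.0], [0.0, 0.0, -1.0]]
force: [0.0, 1.8, 1.8]
finger_gap: 0.0003
t 3.05 box [-0.0005  0.3549  0.1036] F box [-0.27  1.79  1.82] q [-0.64  0.76  0.32  1.77 -0.36  0.67 -0.28]
```

```bash
python3 -m pendant '[[[-0.02,0,0,0,0,0,0],[-0.04,0,0,0,0,0,0],[-0.06,0,0,0,0,0,0],[-0.06,0,0,0,0,0,0]]]'; python3 -c "
from h import *
st()"
python3 -m pendant '[[[-0.01,0,0,0,0,0,0],[-0.02,0,0,0,0,0,0],[-0.02,0,0,0,0,0,0]]]'; python3 -c "
from h import *
st()"
```

```text
t: 3.45
position: [0.5842, 0.2149, 0.1035]
tcp_rot: [[0.16, 0.987, 0.0], [0.987, -0.16, 0.001], [0.001, 0.0, -1.0]]
force: [0.1, -0.4, -0.2]
finger_gap: 0.0001
t 3.45 box [-0.0007  0.3409  0.1035] F box [ 0.2  -0.39 -0.24] q [-0.62  0.75  0.31  1.79 -0.35  0.65 -0.26]
t: 3.75
position: [0.5834, 0.2108, 0.1034]
tcp_rot: [[0.16, 0.987, 0.0], [0.987, -0.16, 0.002], [0.002, 0.0, -1.0]]
force: [1.4, 5.7, -0.3]
finger_gap: -0.0004
t 3.75 box [-0.0009  0.3367  0.1034] F box [ 0.47  5.83 -0.34] q [-0.61  0.75  0.31  1.8  -0.35  0.65 -0.25]
```

```bash
python3 -m pendant '[[[-0.01,0,0,0,0,0,0],[-0.02,0,0,0,0,0,0],[-0.02,0,0,0,0,0,0]]]'; python3 -c "
from h import *
st()"
python3 -m pendant '[[[-0.01,0,0,0,0,0,0],[-0.02,0,0,0,0,0,0],[-0.02,0,0,0,0,0,0]]]'; python3 -c "
from h import *
st()"
```

```text
t: 4.05
position: [0.5826, 0.206, 0.1034]
tcp_rot: [[0.16, 0.987, 0.001], [0.987, -0.16, 0.002], [0.002, 0.0, -1.0]]
force: [2.0, 7.0, -0.7]
finger_gap: 0.0001
t 4.05 box [-0.0009  0.3318  0.1034] F box [ 0.85  7.2  -0.65] q [-0.6   0.75  0.31  1.8  -0.35  0.64 -0.25]
t: 4.35
position: [0.5825, 0.2057, 0.104]
tcp_rot: [[0.157, 0.988, 0.003], [0.988, -0.157, 0.007], [0.008, 0.002, -1.0]]
force: [2.8, 20.7, -0.5]
finger_gap: -0.0001
t 4.35 box [-0.0009  0.3315  0.104 ] F box [-0.65 20.84 -0.48] q [-0.6   0.74  0.3   1.81 -0.36  0.64 -0.24]
```

```bash
python3 -m pendant '[[[-0.01,0,0,0,0,0,0],[-0.01,0,0,0,0,0,0],[-0.01,0,0,0,0,0,0]]]'
python3 - <<'E'
from h import *
st()
p,d=optics.read_camera("scene");cv2.imwrite("pics/s3.png",cv2.resize(p[140:240,200:340,::-1],None,fx=5.6,fy=5.6,interpolation=cv2.INTER_CUBIC))
p,d=optics.read_camera("top");cv2.imwrite("pics/t3.png",cv2.resize(p[180:280,240:380,::-1],None,fx=5.6,fy=5.6,interpolation=cv2.INTER_CUBIC))
st()
E
```

```text
t: 4.65
position: [0.5824, 0.2055, 0.1042]
tcp_rot: [[0.155, 0.988, 0.004], [0.988, -0.155, 0.01], [0.01, 0.002, -1.0]]
force: [4.1, 27.6, 0.0]
finger_gap: -0.0
t 4.65 box [-0.001   0.3313  0.1042] F box [-0.49 27.88  0.04] q [-0.6   0.74  0.3   1.81 -0.36  0.64 -0.24]
t 4.75 box [-0.001   0.3313  0.1042] F box [-0.38 27.61 -0.04] q [-0.6   0.74  0.3   1.81 -0.36  0.64 -0.24]
```

View pics/s3.png

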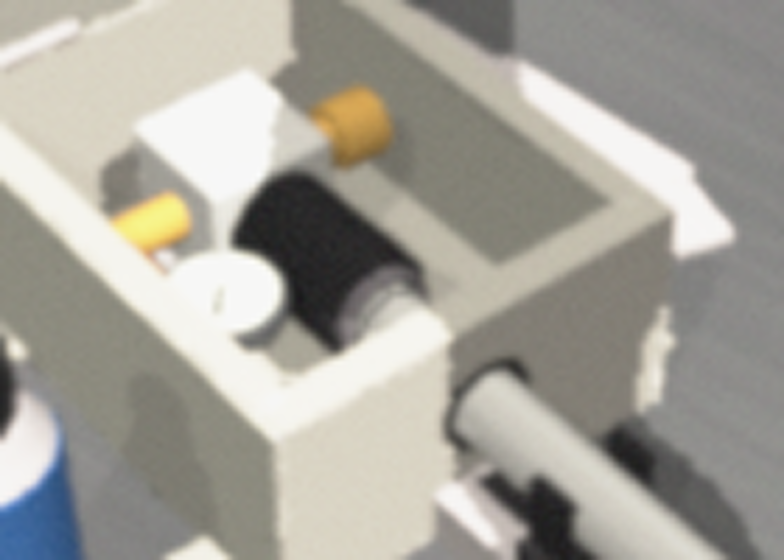

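View pics/t3.png

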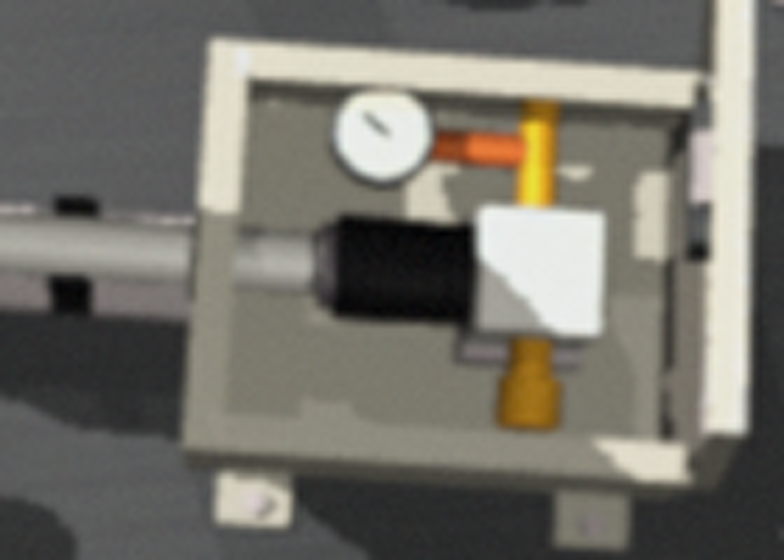

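Firm stop at 28 N at box y = 0.331, which matches home (0.320 + 11 mm half finger). The pipe is in up to the collar with no black line showing. I'll back off, check the end face and go over to the cover.

```bash
python3 -m pendant '[[[0.1,0,0,0,0,0,0],[0.25,0,0,0,0,0,0],[0.3,0,-0.15,0,0,0,0],[0.3,0,-0.35,0,0,0,0],[0.3,0,-0.55,0,0,0,0],[0.3,0,-0.75,0,0,0,0],[0.3,0,-0.95,0,0,0,0],[0.3,0,-1,0,0,0,0]]]'
python3 - <<'E'
from h import *
st()
p,d=optics.read_camera("top");C=cloud("top",d)
cv2.imwrite("pics/t4.png",p[:,:,::-1])
D=C-B;al=D@e;ac=D@c;kn=(abs(ac)<.02)&(C[...,2]>.05)&(C[...,2]<.075)&(al>.25)&(al<.36);print('end y',np.sort(al[kn])[-8:])
st();to(bp(0,-.13,.43))
E
```

```text
t: 5.55
position: [0.595, 0.27, 0.3593]
tcp_rot: [[0.163, 0.987, 0.007], [0.987, -0.163, 0.002], [0.004, 0.007, -1.0]]
force: [1.1, 0.1, -0.4]
finger_gap: 0.0001
t 5.55 box [0.0009 0.3969 0.3593] F box [ 1.07  0.32 -0.41] q [-0.76  0.54  0.45  1.43 -0.24  1.22 -0.45]
end y [0.31887616 0.31892781 0.31912974 0.31913864 0.31914013 0.3194885
 0.3195581  0.32002073]
t 5.6 box [0.0008 0.3971 0.3587] F box [ 1.19 -0.13  1.34] q [-0.76  0.54  0.45  1.43 -0.24  1.22 -0.44]
shift [-2.1075 -0.0028 -0.2926] turn [ 0.0039 -0.0022  0.0005]
```

View pics/t4.png

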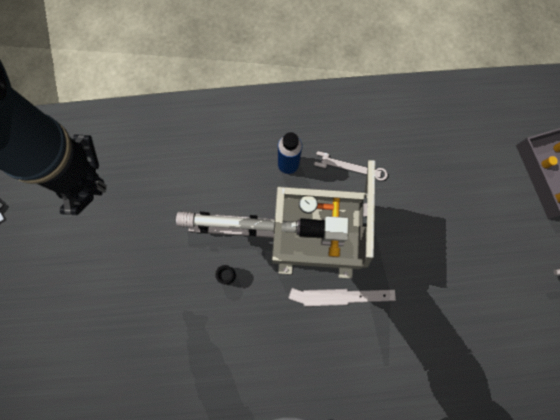

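```bash
python3 -m pendant '[[[0,0,-0.15,0,0,0,0],[-0.1,0,-0.3,0,0,0,0],[-0.28,0,-0.3,0,0,0,0],[-0.46,0,-0.3,0,0,0,0],[-0.64,0,-0.3,0,0,0,0],[-0.82,0,-0.3,0,0,0,0],[-1,0,-0.3,0,0,0,0],[-1,0,-0.3,0,0,0,0]]]'; python3 -c "
from h import *
st();to(bp(0,-.15,.43))"
```

```text
t: 6.4
position: [0.5513, 0.0165, 0.4278]
tcp_rot: [[0.172, 0.985, -0.002], [0.985, -0.172, -0.003], [-0.004, -0.001, -1.0]]
force: [0.4, 0.5, -0.3]
finger_gap: 0.0001
t 6.4 box [-0.0008  0.1398  0.4278] F box [ 0.36  0.59 -0.31] q [-0.48  0.33  0.53  1.57 -0.17  1.29 -0.1 ]
shift [-1.159   0.0131 -0.0045] turn [-0.0007  0.0023 -0.0054]
```

```bash
python3 -m pendant '[[[-0.18,0,0,0,0,0,0],[-0.36,0,0,0,0,0,0],[-0.54,0.005,0,0,0,0,0],[-0.72,0.01,0,0,0,0,0],[-0.9,0.01,0,0,0,0,0],[-1,0.01,0,0,0,0,0],[-1,0.01,0,0,0,0,0]]]'
python3 - <<'E'
from h import *
st();to(bp(0,-.145,.43))
p,d=optics.read_camera("scene");cv2.imwrite("pics/s5.png",p[:,:,::-1])
C=cloud("scene",d)
D=C-B;al=D@e;ac=D@c
m=(abs(ac)<.075)&(C[...,2]>.12)&(C[...,2]<.28)&(al>-.13)&(al<-.03)
k=np.polyfit(C[...,2][m],al[m],1);print(m.sum(),k,np.arctan2(1,k[0]),'y at z=.28',np.polyval(k,.28),np.polyval(k,.09))
E
```

```text
t: 7.1
position: [0.5131, -0.2271, 0.4271]
tcp_rot: [[0.169, 0.986, -0.003], [0.986, -0.169, -0.002], [-0.002, -0.003, -1.0]]
force: [0.2, 0.1, -0.7]
finger_gap: -0.0003
t 7.1 box [ 0.0012 -0.1069  0.4271] F box [ 0.21  0.15 -0.73] q [-0.06  0.36  0.59  1.55 -0.2   1.3   0.38]
shift [-0.1527 -0.0042 -0.0112] turn [-0.0016  0.0014 -0.0034]
5651 [ 0.20839892 -0.11891468] 1.3653380809929536 y at z=.28 -0.06056297949236639 -0.10015877409400971
```

View pics/s5.png

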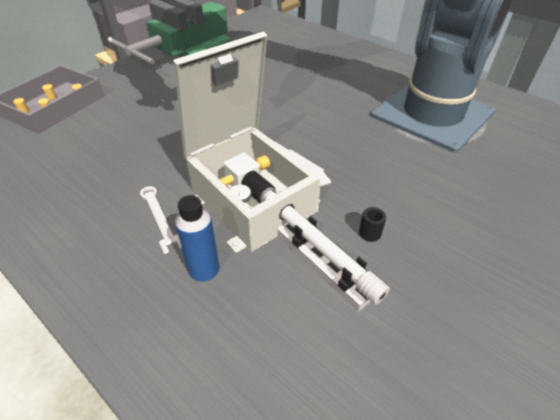

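```bash
python3 -m pendant '[[[-0.1,0,0,0,0,0,0],[-0.15,0,0.05,0,0,0,0],[-0.15,0,0.2,0,0,0,0],[-0.15,0,0.335,0,0,0,0],[-0.15,0,0.335,0,0,0,0]]]'
python3 - <<'E'
from h import *
st()
p,d=optics.read_camera("top");cv2.imwrite("pics/t6.png",p[:,:,::-1])
p,d=optics.read_camera("wrist");cv2.imwrite("pics/w6.png",p[:,:,::-1])
E
```

```text
t: 7.65
position: [0.5078, -0.2573, 0.3396]
tcp_rot: [[0.16, 0.987, -0.008], [0.987, -0.16, 0.004], [0.002, -0.009, -1.0]]
force: [-1.1, 0.0, -0.0]
finger_gap: 0.0002
t 7.65 box [ 0.001  -0.1375  0.3396] F box [-1.04 -0.15 -0.03] q [ 0.02  0.44  0.56  1.68 -0.25  1.11  0.49]
```

View pics/t6.png

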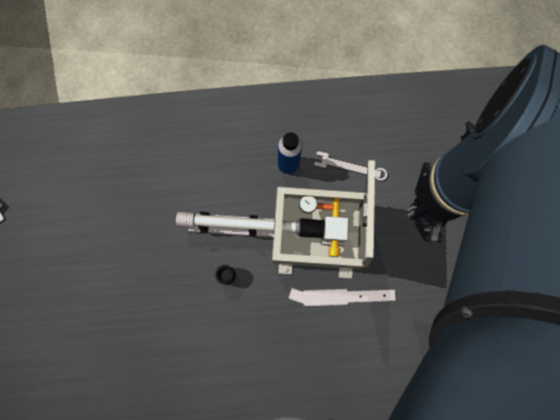

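View pics/w6.png

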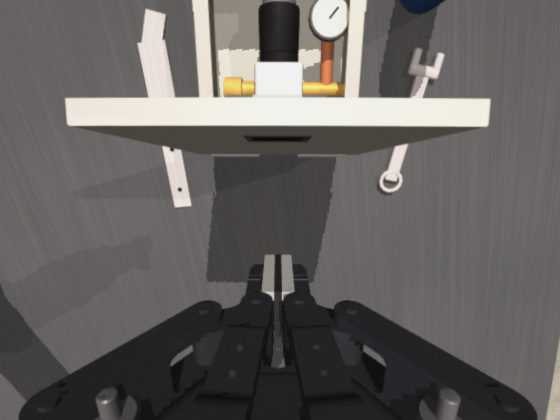

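Run:
```python
from h import *
s=readout.sense();i=optics.camera_info("wrist");print(s['tcp_rot'].T@(i['T'][:3,3]-s['position']))
# plan: contact corner (tip, +y side 11mm) r=.185 on outer face (~+3mm)
for th in [1.36,1.2,1.0,.8,.6,.4,.25,.15,.08,.05,.02,.0]:
    y=-.1+.186*np.cos(th)-.002*np.sin(th);z=.09+.186*np.sin(th)+.002*np.cos(th)
    Y=y-.011;Z=z+.073
    print(th,'TCP box y,z',round(Y,4),round(Z,4),'rel from (-.1375,.3396): x',round((Y+.1375)/.25,3),'z',round((.3396-Z)/.25,3))
st()
```

```text
[ 0.07772714 -0.00180795 -0.06951833]
1.36 TCP box y,z -0.074 0.3453 rel from (-.1375,.3396): x 0.254 z -0.023
1.2 TCP box y,z -0.0455 0.3371 rel from (-.1375,.3396): x 0.368 z 0.01
1.0 TCP box y,z -0.0122 0.3206 rel from (-.1375,.3396): x 0.501 z 0.076
0.8 TCP box y,z 0.0172 0.2978 rel from (-.1375,.3396): x 0.619 z 0.167
0.6 TCP box y,z 0.0414 0.2697 rel from (-.1375,.3396): x 0.716 z 0.28
0.4 TCP box y,z 0.0595 0.2373 rel from (-.1375,.3396): x 0.788 z 0.409
0.25 TCP box y,z 0.0687 0.211 rel from (-.1375,.3396): x 0.825 z 0.515
0.15 TCP box y,z 0.0726 0.1928 rel from (-.1375,.3396): x 0.84 z 0.587
0.08 TCP box y,z 0.0742 0.1799 rel from (-.1375,.3396): x 0.847 z 0.639
0.05 TCP box y,z 0.0747 0.1743 rel from (-.1375,.3396): x 0.849 z 0.661
0.02 TCP box y,z 0.0749 0.1687 rel from (-.1375,.3396): x 0.85 z 0.684
0.0 TCP box y,z 0.075 0.165 rel from (-.1375,.3396): x 0.85 z 0.698
t 7.75 box [ 0.0027 -0.1389  0.3443] F box [0.37 0.   0.14] q [ 0.02  0.43  0.56  1.67 -0.25  1.11  0.49]
```

```bash
python3 -m pendant '[[[0.15,0,0,0,0,0,0],[0.24,0,0,0,0,0,0],[0.3,0,0.01,0,0,0,0],[0.37,0,0.03,0,0,0,0],[0.44,0,0.06,0,0,0,0],[0.51,0,0.095,0,0,0,0],[0.51,0,0.095,0,0,0,0]]]'
python3 - <<'E'
from h import *
st()
p,d=optics.read_camera("scene");cv2.imwrite("pics/s7.png",p[:,:,::-1])
st()
E
```

```text
t: 8.45
position: [0.5301, -0.1306, 0.3196]
tcp_rot: [[0.157, 0.988, -0.002], [0.988, -0.157, 0.002], [0.001, -0.002, -1.0]]
force: [-0.3, -0.3, 0.2]
finger_gap: 0.0001
t 8.45 box [ 0.0023 -0.0089  0.3196] F box [-0.24 -0.37  0.21] q [-0.21  0.41  0.55  1.77 -0.25  1.03  0.26]
t 8.5 box [ 0.0022 -0.0106  0.3201] F box [ 0.05 -1.08  0.47] q [-0.21  0.41  0.55  1.77 -0.25  1.03  0.27]
```

View pics/s7.png

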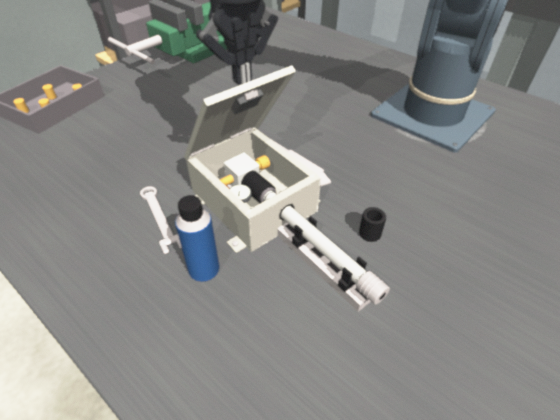

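```bash
python3 -m pendant '[[[0.055,0,0.04,0,0,0,0],[0.111,0,0.089,0,0,0,0],[0.16,0,0.145,0,0,0,0],[0.208,0,0.202,0,0,0,0],[0.245,0,0.265,0,0,0,0],[0.28,0,0.331,0,0,0,0],[0.3,0,0.385,0,0,0,0],[0.317,0,0.436,0,0,0,0]]]'
python3 - <<'E'
from h import *
st()
p,d=optics.read_camera("scene");cv2.imwrite("pics/s8.png",p[:,:,::-1])
st()
E
```

```text
t: 9.3
position: [0.5423, -0.0543, 0.2103]
tcp_rot: [[0.161, 0.987, -0.001], [0.987, -0.161, 0.0], [0.0, -0.001, -1.0]]
force: [-0.6, 0.1, 1.0]
finger_gap: 0.0003
t 9.3 box [0.0019 0.0684 0.2103] F box [-0.63 -0.01  0.99] q [-0.3   0.54  0.47  1.91 -0.34  0.77  0.2 ]
t 9.35 box [0.0011 0.0691 0.2086] F box [-0.56  1.48 -1.88] q [-0.3   0.54  0.47  1.91 -0.34  0.77  0.2 ]
```

View pics/s8.png

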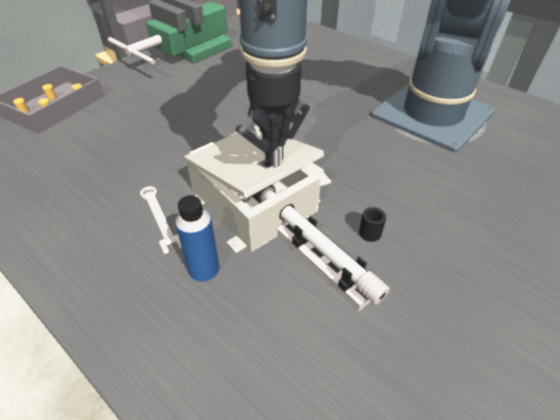

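```bash
python3 -m pendant '[[[0.02,0,0.03,0,0,0,0],[0.03,0,0.06,0,0,0,0],[0.035,0,0.09,0,0,0,0],[0.04,0,0.115,0,0,0,0],[0.04,0,0.125,0,0,0,0],[0.04,0,0.125,0,0,0,0]]]'; python3 -c "
from h import *
st()"
python3 -m pendant '[[[0.0,0,0.01,0,0,0,0],[0,0,0.02,0,0,0,0],[0,0,0.02,0,0,0,0]]]'; python3 -c "
from h import *
st()"
```

```text
t: 9.95
position: [0.5441, -0.0459, 0.1804]
tcp_rot: [[0.161, 0.987, -0.0], [0.987, -0.161, -0.0], [-0.0, -0.0, -1.0]]
force: [-0.4, -0.7, -0.4]
finger_gap: -0.0001
t 9.95 box [0.0022 0.077  0.1804] F box [-0.25 -0.73 -0.39] q [-0.29  0.58  0.45  1.94 -0.37  0.71  0.21]
t: 10.25
position: [0.5441, -0.0458, 0.1755]
tcp_rot: [[0.161, 0.987, -0.0], [0.987, -0.161, 0.0], [-0.0, -0.0, -1.0]]
force: [0.1, -0.7, 1.3]
finger_gap: -0.0
t 10.25 box [0.0023 0.0771 0.1755] F box [ 0.21 -0.71  1.3 ] q [-0.29  0.58  0.44  1.94 -0.38  0.7   0.22]
```

```bash
python3 -m pendant '[[[0.0,0,0.01,0,0,0,0],[0,0,0.02,0,0,0,0],[0,0,0.02,0,0,0,0]]]'; python3 -c "
from h import *
st()"
python3 -m pendant '[[[0.0,0,0.01,0,0,0,0],[0,0,0.02,0,0,0,0],[0,0,0.02,0,0,0,0]]]'; python3 -c "
from h import *
st()"
```

```text
t: 10.55
position: [0.5443, -0.0457, 0.1709]
tcp_rot: [[0.161, 0.987, 0.0], [0.987, -0.161, 0.0], [0.0, 0.0, -1.0]]
force: [-0.1, 0.7, 3.3]
finger_gap: 0.0001
t 10.55 box [0.0024 0.0773 0.1709] F box [-0.2   0.63  3.31] q [-0.29  0.59  0.44  1.95 -0.38  0.68  0.22]
t: 10.85
position: [0.5441, -0.0458, 0.1654]
tcp_rot: [[0.161, 0.987, -0.0], [0.987, -0.161, -0.0], [-0.0, -0.0, -1.0]]
force: [-0.8, -0.9, 0.1]
finger_gap: 0.0002
t 10.85 box [0.0022 0.0771 0.1654] F box [-0.66 -0.99  0.12] q [-0.28  0.6   0.43  1.95 -0.39  0.67  0.23]
```

```bash
python3 -m pendant '[[[0.0,0,0.006,0,0,0,0],[0,0,0.012,0,0,0,0],[0,0,0.012,0,0,0,0]]]'; python3 -c "
from h import *
st()"
python3 -m pendant '[[[0.0,0,0.006,0,0,0,0],[0,0,0.012,0,0,0,0],[0,0,0.012,0,0,0,0]]]'; python3 -c "
from h import *
st()"
```

```text
t: 11.15
position: [0.5442, -0.0459, 0.164]
tcp_rot: [[0.162, 0.987, 0.001], [0.987, -0.162, 0.001], [0.001, 0.001, -1.0]]
force: [-5.8, 2.3, 20.7]
finger_gap: 0.0003
t 11.15 box [0.0024 0.077  0.164 ] F box [-6.1   1.32 20.75] q [-0.28  0.6   0.43  1.95 -0.39  0.67  0.23]
t: 11.45
position: [0.5443, -0.0461, 0.1637]
tcp_rot: [[0.162, 0.987, 0.003], [0.987, -0.162, 0.002], [0.003, 0.002, -1.0]]
force: [-15.7, 3.9, 56.4]
finger_gap: -0.0001
t 11.45 box [0.0024 0.0769 0.1637] F box [-16.16   1.23  56.42] q [-0.28  0.6   0.43  1.96 -0.39  0.67  0.23]
```

A hard stop after the drop in force means it latched. I'll lift off and check.

```bash
python3 -m pendant '[[[0,0,-0.05,0,0,0,0],[0,0,-0.2,0,0,0,0],[0,0,-0.4,0,0,0,0],[0,0,-0.6,0,0,0,0],[0,0,-0.8,0,0,0,0],[0,0,-0.9,0,0,0,0],[-0.1,0,-0.9,0,0,0,0],[-0.1,0,-0.9,0,0,0,0]]]'
python3 - <<'E'
from h import *
st()
for n in ("scene","top","wrist"):
    i=optics.camera_info(n);p,d=optics.read_camera(n);cv2.imwrite(f"pics/{n}9.png",p[:,:,::-1])
    C=cloud(n,d,i);D=C-B;al=D@e;ac=D@c
    m=(abs(ac)<.075)&(abs(al)<.095)&(C[...,2]>.07)&(C[...,2]<.13)
    if m.sum()>50:
        A=np.c_[al[m]+.1,ac[m],np.ones(m.sum())];k,*_=np.linalg.lstsq(A,C[...,2][m],rcond=None);print(n,m.sum(),'slope y,x,z0',k)
    kn=(abs(ac)<.02)&(C[...,2]>.05)&(C[...,2]<.075)&(al>.25)&(al<.36)
    if kn.sum()>9: print('pipe end',np.sort(al[kn])[-5:])
st()
E
```

```text
t: 12.25
position: [0.5396, -0.0736, 0.3858]
tcp_rot: [[0.165, 0.986, 0.002], [0.986, -0.165, -0.001], [-0.001, 0.002, -1.0]]
force: [-0.7, -1.0, -0.7]
finger_gap: -0.0
t 12.25 box [0.0023 0.049  0.3858] F box [-0.56 -1.1  -0.69] q [-0.36  0.36  0.59  1.67 -0.21  1.18  0.12]
scene 5540 slope y,x,z0 [-0.00097967 -0.00122717  0.09372042]
pipe end [0.32008658 0.32012896 0.32017938 0.32019847 0.32033035]
pipe end [0.31917156 0.31921307 0.31949287 0.31963329 0.31984387]
wrist 15265 slope y,x,z0 [-0.00058808 -0.0002812   0.09112887]
pipe end [0.25163272 0.25218672 0.2523482  0.2524461  0.2536211 ]
t 12.4 box [0.0022 0.0525 0.3842] F box [-0.35  0.65 -1.08] q [-0.36  0.36  0.58  1.67 -0.21  1.18  0.11]
```

View pics/scene9.png

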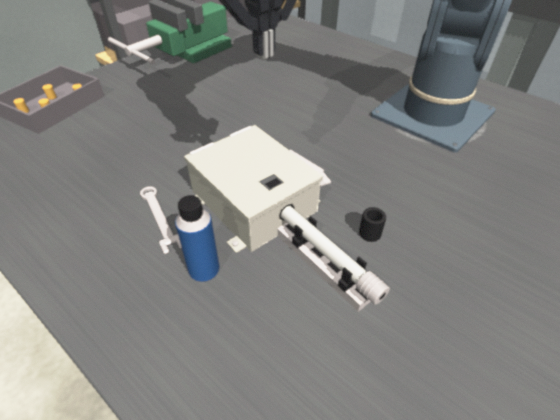

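View pics/wrist9.png

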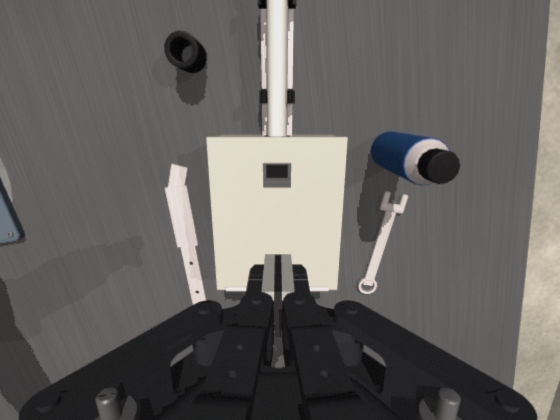

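The scene and wrist views show the cover level (slope about 0) with the gripper well clear. The pipe end is at y = 0.320 and the bystanders are where they were.

```bash
python3 -c "
from rig import close_job
print(close_job())"
```

```text
the job is handed in; nothing more can be done
None
```

The pipe is pushed home and the cover is shut, and I handed the job in at about 12.4 s of the 53 s allowed.

- **Pipe:** I pushed the outlet end with the closed fingers until it stopped dead at 28 N, well above the grab ring's 10 to 16 N. After I let go, the end face measured 319 to 320 mm from the seat (home is 320). It read the same after the cover was shut.
- **Cover:** I swung it down with the fingertips until the force dropped and it then stopped hard. The press peaked at about 56 N vertical (59 N in total) on the fingertips. That is under the 120 N wrist limit, but harder than it needed to be. Afterwards the cover measured level, within about 0.001 rad of shut.
- **Bystanders:** all four look unmoved in the before and after pictures. I did not measure their positions again.
- **Gripper:** it was 0.38 m above the bench and clear of everything when I handed in.

The grab ring and latch tongue can't be read directly. That both locked is inferred from the forces, the stops and the measured positions. No check failed or disagreed, apart from one wrist-view reading of the pipe end (0.25 m). I discarded it because that view cuts the pipe off before its end.

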